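# Pack the microscope's optics into the fitted service tray

## Task

Pack the microscope's loose parts for service in the black fitted tray: stand the eyepiece, the objective and the camera adapter ring each fully down in the round recess made for it, and draw the filter slider out of its port and lay it flat in the tray's long compartment, lug up. Lower the optics all the way before letting go, do not drop them. The loupe and the closed dust cap belong to the bench, so leave them where they are.

Things in the scene. Friction and masses are not known exactly. Their poses are not given: they have to be found in the camera images.
- tray: black fixed tray 123 (x) x 197 (y) mm, walls 12 high, 4 thick, floor 3 mm. Origin: centre of underside; +x to its back row of three grey blocks (x = +26). In front is the slider's compartment, inside 48 (x) x 126 (y) mm, centre x = -33.5, y = -31.5, floor at z = 3; at y = +66 a small pocket with a brass nut that stays
- insert_eyepiece: fixed grey block 62.5 x 62.5 x 16 mm in the tray's back row; round recess for the eyepiece in its top: 46 mm across, 2 mm bevel, 8 mm deep, floor 8 mm above the origin. Origin: centre of its underside, 3 mm above the bench; z up. The three blocks, 63 mm apart, change places between starts
- insert_objective: fixed grey block 62.5 x 62.5 x 16 mm in the tray's back row; round recess for the objective in its top: 36 mm across (the narrowest), 2 mm bevel, 5 mm deep, floor 11 mm above the origin. Origin: centre of its underside, 3 mm above the bench; z up. The three blocks, 63 mm apart, change places between starts
- insert_ring: fixed grey block 62.5 x 62.5 x 16 mm in the tray's back row; round recess for the adapter ring in its top: 52 mm across (the widest), 2 mm bevel, 3 mm deep, floor 13 mm above the origin. Origin: centre of its underside, 3 mm above the bench; z up. The three blocks, 63 mm apart, change places between starts
- eyepiece: black microscope eyepiece, 60 mm tall, standing on its narrow tube (33 mm across at the foot); body 48 mm across from 15 to 35 mm height, narrower again above; about 130 g. Origin: centre of its underside, z up
- objective: microscope objective, a slim beige metal barrel 25 mm across up to 34 mm height, then a cone, 46 mm tall, standing on its 20 mm wide thread; about 130 g. Origin: centre of its underside, z up
- adapter_ring: camera adapter ring, a black open ring lying flat, 43 mm across, 14 mm high (straight-sided up to 10 mm), about 60 g; one sees through its middle; grip it from outside. Origin: centre of its underside, z up
- slider: filter slider, plate 110 (x) x 32 x 7 mm, 70 g, upright grip lug 10 (x) x 24 mm at x = -43, top at z = 33. Origin: centre of underside, +x to its rear. It lies 4 mm up on the bed of a fixed port; its rear 48 mm are under the port's lip (top at 23 mm, thumbscrew to 31), 3 mm play at sides and above: draw it level 52 mm or more along its -x (towards the robot); then lift. Friction alone holds it
- loupe: standing loupe, black, 37 mm across, 40 mm tall, wider at the top; much smaller than the eyepiece; belongs to the bench. Origin: centre of its underside
- dust_cap: black dust cap, a closed disc 40 mm across, 11 mm high, lying flat, no hole through it, unlike the adapter ring; belongs to the bench. Origin: centre of its underside
Not all that is in view belongs to the job. What is shaped like the eyepiece but blue is not meant.

How it is judged:
By the outcome, as a careful person would: the job done as asked, in the order asked, and still so for the second after the job is handed in, with the robot touching nothing.
It also fails if it takes over 120 s, if anything falls off the work surface, if the arm or the gripper's body presses on something with over 40 N, if the wrist force passes 120 N, or if a joint passes its speed limit or range.

## Robot

A 6-joint arm with a two-finger parallel gripper is mounted at the origin on the work surface; the furniture and walls round the work are solid. World frame = base frame: x ahead of the robot, y to its left, z up, the work surface at z = 0. Lengths are in m, angles in degrees, forces in N, time in s.
With the tool pointing down it reaches from about 0.35 to 0.925 m from the base axis. Payload 6.4 kg.
Tool frame: the origin (TCP) lies at the centre of the arm's flange, where the gripper is bolted on; the fingertips stand 199 mm ahead of it and the grasp point (between the pads) lies 180 mm ahead of it; z points along the fingers, y is the line along which they close (so a half turn about z gives the same grasp; the last joint's range is limited). The gripper opens to 94 mm and grips with 3 to 60 N. Pads are 16 mm wide; open, the fingers measure 119 mm over their backs; the gripper's body (75 mm by 177 mm) begins 78 mm behind the grasp point.
Start: joints at [-84.231, 14.043, 89.255, -0, 76.702, -9.975], TCP at [0.176, -0.626, 0.405] pointing down, gripper open.
Joint ranges: [-179.41, 179.41], [-58.25, 129.5], [7.25, 145.43], [-54.29, 234.29], [11.92, 165.04], [-157.13, 157.13]. Speed limits (degrees/s): [147.25, 147.25, 180, 180, 180, 180].

## Interface

Orientations are given as [roll, pitch, yaw] about the fixed x, y, z axes, in that order (R = Rz(yaw) Ry(pitch) Rx(roll)).
In Python, from plant import robot, imaging, sign_off gives the robot as it stands.
- The arm moves only by the tool send_rows, never from a script. Its argument "commands" is a list of rows, each an object with "travel": the shift along the tool's x, y, z in m, a list of three; "turn": the turn about the tool's z in degrees. In form: [{"travel": [dx, dy, dz], "turn": turn}, ...]. A call has 1 to 12 rows; each row shifts and turns the commanded pose from where the row before left it, along the tool's axes as they then stand; what a row does not reach is not made up. A row lasts 1/12 s, in which the tool goes at most 41.7 mm and 7.16 degrees, less where a joint would pass 70% of its speed; a pose out of reach is approached as far as the arm can. A call is refused whole if a number of a shift passes 0.0417 or a number of a turn 7.16, either way. A call with a gripper value outside its range is refused whole. "fingers" is the closure, from 0 (fully open) to 1 (shut), set as the call begins (left out, the last holds). The fingers move at their own pace and stop on an object; "squeeze" is the grip in N (left out, the last holds). Time passes only in rows, so rows that do not move let the fingers close. It gives the time, the measured TCP pose, the force, the opening and the grip force at its end, in the units of the state.
- robot.observe(): the state, without advancing time (a new reading comes with each control period).
- imaging.camera(name): name is "scene" or "side" or "wrist"; returns a dict with "img" (480x640x3 uint8, blue, green, red), "range_z" (480x640 float32, m along the optical axis (not along the pixel's ray), 0 where there is no reading), "fx", "fy", "cx", "cy" (pixels), "cam_to_world" (4x4, takes a point from camera to world coordinates). Camera axes: x right, y down, z forward; pixel columns grow to the right and rows downward; lengths in m; the calibration is good to about 2 mm. A picture is of the moment at which its call begins.
- sign_off(): hands the job in; it is judged then, once.
The state is a dict: "clock": time; "joint_pos": joint angles; "joint_vel": joint speeds; "joint_torque": joint torques, N m; "tcp_pos": TCP position; "tcp_rot": TCP orientation; "force": force on the tool from outside, world axes, zero at the start; "ft_torque": the same for the moment, N m; "grip_width": finger opening in m; "gripper_force": force on a finger pad.
Only numpy, scipy, OpenCV 4.12 (cv2) and the standard library are available. Lean on these libraries where they do the work, as an engineer would, in place of code of your own. Each camera call takes 0.05 s, during which the arm holds its last target. There are 200 camera calls.

## Working session

There is one attempt and no reset: what is moved stays moved. The work goes in short steps, Python scripts to look and compute and a tool call to move; the robot and the scene stay as the last step left them, time stands still between calls to the robot, and variables do not carry over. Pictures are saved under pics/ and viewed, at most 14 in all, crops included, and the job is handed in when it is done.

Besides the shell and the picture viewer there is one more tool, called by a JSON object that holds its "api" and its "payload", one argument or row to a line. send_rows: Moves the arm, as the interface text tells. Its arguments: {"type":"object","properties":{"commands":{"type":"array","items":{"type":"object","properties":{"travel":{"type":"array","items":{"type":"number"}},"turn":{"type":"number"}}}},"fingers":{"type":"number"},"squeeze":{"type":"number"}},"required":["commands"]}

```bash
mkdir -p pics; ls
cat > h.py <<'E'
import numpy as np, cv2
from plant import robot, imaging, sign_off
def snap(n,fn=None):
    c=imaging.camera(n)
    if fn: cv2.imwrite('pics/'+fn,c['img'])
    return c
def cloud(c):
    z=c['range_z']; v,u=np.mgrid[0:480,0:640]
    P=np.stack([(u-c['cx'])/c['fx']*z,(v-c['cy'])/c['fy']*z,z],-1)
    T=c['cam_to_world']; W=P@T[:3,:3].T+T[:3,3]; W[z==0]=np.nan
    return W
E
python3 - <<'E'
from h import *
s=robot.observe(); print(s)
for n in ['scene','side','wrist']:
    c=snap(n,n+'0.png'); print(n,c['fx'],c['cam_to_world'].round(3).tolist())
    np.savez('pics/'+n+'0.npz',W=cloud(c),img=c['img'])
E
```

```text
pics
{'clock': 0.0, 'joint_pos': array([-8.42314874e+01,  1.40807443e+01,  8.93238499e+01, -1.21515350e-03,
        7.67013191e+01, -9.97498405e+00]), 'joint_vel': array([ 0.01211287,  0.03623787,  0.05277683,  0.00152111,  0.04633504,
       -0.00140637]), 'joint_torque': array([-2.17515394e-04, -4.15830982e+01, -3.14600623e+01,  6.84530474e-02,
        3.32361495e-02, -1.33644044e-04]), 'tcp_pos': array([ 0.1763483 , -0.62538298,  0.40359265]), 'tcp_rot': array([-1.79895483e+02, -1.71819311e-02,  1.57437616e+01]), 'force': array([-0.37059133,  0.64997401,  0.55417883]), 'ft_torque': array([-0.0321541 , -0.05919137, -0.02261403]), 'gripper_force': 0.0, 'grip_width': 0.0939663118152258}
scene 623.4891473492959 [[-0.926, 0.292, -0.241, 0.699], [0.378, 0.741, -0.555, 0.819], [0.016, -0.605, -0.796, 0.901], [0.0, 0.0, 0.0, 1.0]]
side 487.873325061686 [[0.947, -0.17, 0.271, 0.232], [-0.32, -0.539, 0.779, -0.418], [0.014, -0.825, -0.565, 0.521], [0.0, 0.0, 0.0, 1.0]]
wrist 416.57492030260664 [[0.271, -0.934, -0.233, 0.244], [-0.963, -0.263, -0.063, -0.607], [-0.002, 0.241, -0.97, 0.384], [0.0, 0.0, 0.0, 1.0]]
```

View pics/scene0.png

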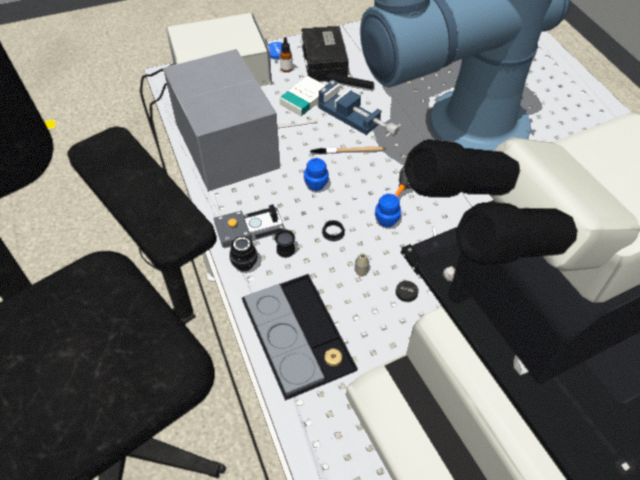

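View pics/side0.png

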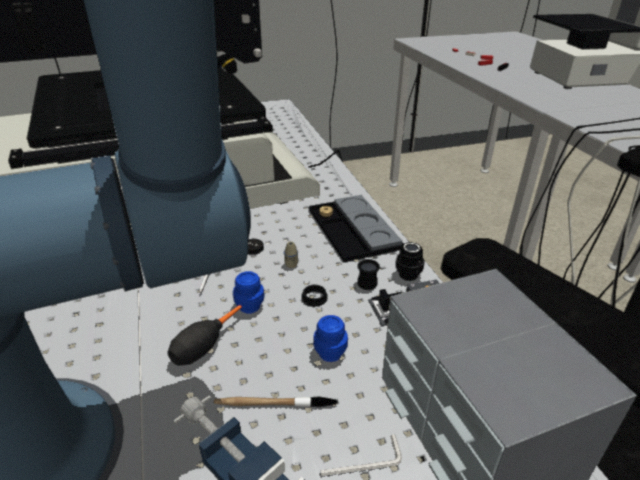

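The scene view shows the eyepiece (243,253), loupe (286,243), ring (333,230), objective (362,265), cap (406,290), slider and port (250,224), and tray (300,335). The side view agrees.

Run:
```python
from h import *
W=np.load('pics/scene0.npz')['W']
for n,(u,v) in dict(eye=(242,243),loupe=(286,236),ring=(326,233),obj=(362,256),cap=(406,288),lug=(273,212),port=(225,235),sl=(255,222),screw=(233,222),rA=(268,304),rB=(282,334),rC=(297,368),nut=(333,357),t1=(245,297),t2=(309,277),t3=(355,368),t4=(287,396),cab=(230,140),blue1=(317,165),blue2=(388,203),scopebox=(425,320),white=(352,385)).items():
    print(n,np.nanmedian(W[v-1:v+2,u-1:u+2].reshape(-1,3),0).round(3))
```

```text
eye [0.581 0.171 0.058]
loupe [0.502 0.168 0.036]
ring [0.426 0.17  0.011]
obj [0.397 0.262 0.043]
cap [0.343 0.33  0.009]
lug [0.505 0.108 0.036]
port [0.598 0.114 0.02 ]
sl [0.538 0.097 0.01 ]
screw [0.578 0.098 0.028]
rA [0.573 0.276 0.013]
rB [0.57  0.336 0.01 ]
rC [0.569 0.404 0.016]
nut [0.508 0.402 0.008]
t1 [0.605 0.251 0.017]
t2 [0.489 0.248 0.01 ]
t3 [0.484 0.435 0.01 ]
t4 [0.598 0.439 0.011]
cab [ 0.539 -0.019  0.114]
blue1 [0.395 0.046 0.058]
blue2 [0.311 0.18  0.057]
scopebox [0.402 0.47  0.16 ]
white [0.508 0.475 0.049]
```

Run:
```python
from h import *
P=np.vstack([np.load(f'pics/{n}0.npz')['W'].reshape(-1,3) for n in('scene','side')]); P=P[~np.isnan(P).any(1)]
print('rows y (cm*4), cols x 0.2..0.88; max z cm')
xs=np.arange(.2,.9,.04)
print('       ',*['%3d'%(x*100) for x in xs])
for y in np.arange(-.32,.68,.04):
    r=[]
    for x in xs:
        m=(abs(P[:,0]-x)<.02)&(abs(P[:,1]-y)<.02); r.append('%3d'%round(100*np.percentile(P[m,2],99)) if m.sum()>3 else '  .')
    print('%6.2f '%y,*r)
```

```text
rows y (cm*4), cols x 0.2..0.88; max z cm
         20  24  28  32  36  40  44  48  52  56  60  64  68  72  76  80  84  88
 -0.32    6   6   6   8  10  10  10  10  10  10   4   1 -79   . -79   .   .   .
 -0.28    6   6   6   0   9  10  10   .   .   .   0   0 -79   .   .   .   .  24
 -0.24    6   5   5   2   2   0  15  15  15  15  15   0 -79 -79   .   .  17  23
 -0.20    2   2   5   2   2   2  15  15  15  15  15   0 -79   6   6   6   .   9
 -0.16    1   5   5   5   2   1  15  15  15  15  15   0   6   6   6   6   6 -25
 -0.12    2   5   5   1   1   1  15  15  15  15  15   0   6   6   6   6   5 -24
 -0.08   47  47  47   0   0   0  15  15  15  15  15   0   6   6   6   6 -25 -25
 -0.04   47  44  47   1   1   0  15  15  15  15  15   4   6   6   6   6 -25 -25
 -0.00   39   3  37   1   0   4   0  14  15  15  15   6   6   6   6   6 -25 -25
  0.04   35  36  36   0   6   6   0   0   0   0   0   6   6   6   6 -25 -25 -25
  0.08   33  33  33   0   0   5   0   4   4   3   5   6   6   6   6 -25 -25 -25
  0.12    5   5   3   0   0   0   0   3   4   3   6   6   6   6   6 -25 -25 -25
  0.16    0   0   
[... 321 characters left out ...]
   1   1   0   0   1   1   2   2   0 -21   .   .   .   . -26
  0.36    .   .   .  22  22  22   0   1   2   2   2   0 -21   . -80   .   .   .
  0.40    .   .   .  23  23  23   0   2   2   2   2   0 -20   .   .   .   .   .
  0.44    .   .   .  23  23  23   6   1   2   2   2   0 -20   . -80   .   .   .
  0.48    .   .   .  37  39  37   7   6   5   0   0   0 -20   .   .   .   .   .
  0.52    .   .  53  53  53  39   7   6   5   0   0   0 -80   . -80   .   .   .
  0.56    .   .  53  53  55  57  58  60  61   0   0   0 -80   . -80   .   .   .
  0.60   22  22  22  53  55  57  57  60  61   1   0   0 -79   . -80   .   .   .
  0.64   22  22  37  45  55  57  58  61  61   1   1   0 -80   . -80   .   .   .
```

{"api": "send_rows", "payload": {
  "commands": [
    {"travel": [0, 0, 0], "turn": -6.75},
    {"travel": [0, 0, 0], "turn": -6.75},
    {"travel": [0, 0, 0], "turn": -6.75},
    {"travel": [0, 0, 0], "turn": -6.75},
    {"travel": [0, 0, 0], "turn": -6.75},
    {"travel": [0, 0, 0], "turn": -6.75},
    {"travel": [0, 0, 0], "turn": -6.75},
    {"travel": [0, 0, 0], "turn": -6.75},
    {"travel": [0, 0, 0], "turn": -6.75},
    {"travel": [0, 0, 0], "turn": -6.75},
    {"travel": [0, 0, 0], "turn": -6.75}
  ],
  "fingers": 0
}}

```text
clock: 1.07
tcp_pos: [0.1764, -0.6255, 0.4042]
tcp_rot: [-180.0, -0.1, 90.3]
force: [0.6, -0.4, -0.1]
grip_width: 0.0941
gripper_force: 0.0
```

{"api": "send_rows", "payload": {
  "commands": [
    {"travel": [0.03, 0.028, 0], "turn": 0},
    {"travel": [0.03, 0.028, 0], "turn": 0},
    {"travel": [0.03, 0.028, 0], "turn": 0},
    {"travel": [0.03, 0.028, 0], "turn": 0},
    {"travel": [0.03, 0.028, 0], "turn": 0},
    {"travel": [0.03, 0.028, 0], "turn": 0},
    {"travel": [0.03, 0.028, 0], "turn": 0},
    {"travel": [0.03, 0.028, 0], "turn": 0},
    {"travel": [0.03, 0.028, 0], "turn": 0},
    {"travel": [0.03, 0.028, 0], "turn": 0},
    {"travel": [0.03, 0.028, 0], "turn": 0},
    {"travel": [0.03, 0.028, 0], "turn": 0}
  ]
}}

```text
clock: 2.07
tcp_pos: [0.5134, -0.2638, 0.4045]
tcp_rot: [-180.0, -0.0, 90.0]
force: [-0.5, -1.2, -0.4]
grip_width: 0.0942
gripper_force: 0.0
```

{"api": "send_rows", "payload": {
  "commands": [
    {"travel": [0.037, 0.002, 0], "turn": 0},
    {"travel": [0.037, 0.002, 0], "turn": 0},
    {"travel": [0.037, 0.002, 0], "turn": 0},
    {"travel": [0.037, 0.002, 0], "turn": 0},
    {"travel": [0.037, 0.002, 0], "turn": 0},
    {"travel": [0.037, 0.002, 0], "turn": 0},
    {"travel": [0.037, 0.002, 0], "turn": 0},
    {"travel": [0.037, 0.002, 0], "turn": 0},
    {"travel": [0.037, 0.002, 0], "turn": 0},
    {"travel": [0.037, 0.002, 0], "turn": 0},
    {"travel": [0.037, 0.002, 0], "turn": 0},
    {"travel": [0.0, 0.0, 0], "turn": 0}
  ]
}}

```text
clock: 3.07
tcp_pos: [0.5338, 0.1462, 0.4045]
tcp_rot: [-180.0, -0.1, 90.3]
force: [0.4, 0.0, 0.7]
grip_width: 0.094
gripper_force: 0.0
```

Run:
```python
from h import *
c=snap('wrist','w1.png'); print(c['fx'],c['cam_to_world'].round(3).tolist()); np.savez('pics/w1.npz',W=cloud(c)); print(robot.observe()['tcp_pos'],robot.observe()['joint_pos'].round(1))
```

```text
416.57492030260664 [[1.0, 0.005, 0.002, 0.533], [0.005, -0.971, -0.24, 0.216], [0.001, 0.24, -0.971, 0.385], [0.0, 0.0, 0.0, 1.0]]
[0.5339959  0.14404913 0.40433036] [  3.3   1.1 103.6   0.   75.4   3.1]
```

View pics/w1.png

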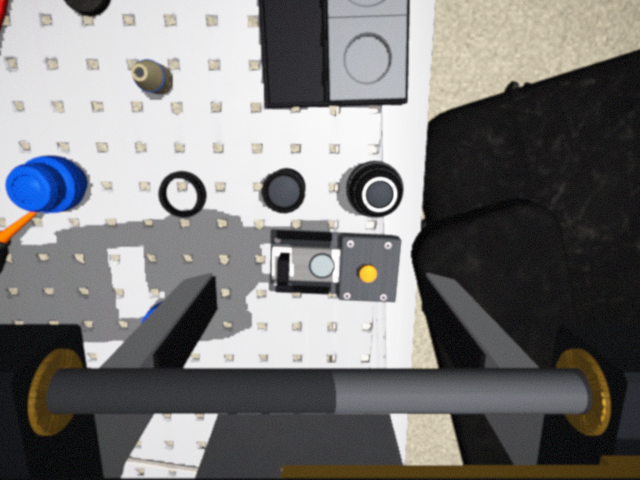

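Wrist view, all aligned with the world: eyepiece (376,190), loupe (284,190), ring (182,193), objective (150,75), lug (283,268), thumbscrew (369,273), tray's first recess (367,60).

```bash
cat >> h.py <<'E'
def circ(W,x,y,r,zlo,zhi):
    p=W.reshape(-1,3); p=p[~np.isnan(p).any(1)]
    m=(np.hypot(p[:,0]-x,p[:,1]-y)<r)&(p[:,2]>zlo)&(p[:,2]<zhi); q=p[m].astype(np.float32)
    if len(q)<5: return None
    c,R=cv2.minEnclosingCircle(np.ascontiguousarray(q[:,:2])); return np.round(c,4),round(2000*R,1),len(q),np.median(q[:,2]).round(4)
E
python3 - <<'E'
from h import *
for n in('scene0','w1'):
    W=np.load(f'pics/{n}.npz')['W']; print(n)
    print('eye top',circ(W,.578,.172,.035,.052,.07)); print('eye body',circ(W,.578,.172,.035,.02,.07))
    print('obj',circ(W,.397,.255,.03,.012,.06)); print('obj top',circ(W,.397,.255,.03,.04,.06))
    print('ring',circ(W,.428,.17,.032,.006,.02))
    print('lug',circ(W,.502,.105,.03,.026,.05))
    print('cap',circ(W,.343,.33,.03,.006,.02))
    print('bench',np.nanmedian(W[...,2][abs(W[...,2])<.01]))
E
```

```text
scene0
eye top (array([0.5829, 0.174 ]), 38.9, 332, np.float32(0.0577))
eye body (array([0.5831, 0.1741]), 49.9, 730, np.float32(0.0493))
obj (array([0.399 , 0.2637]), 26.5, 232, np.float32(0.0313))
obj top (array([0.3986, 0.2643]), 16.6, 63, np.float32(0.0435))
ring (array([0.4118, 0.1663]), 43.4, 132, np.float32(0.0113))
lug (array([0.5014, 0.1022]), 27.9, 79, np.float32(0.0353))
cap (array([0.3435, 0.3337]), 40.8, 356, np.float32(0.0097))
bench -0.0005252475598507278
w1
eye top (array([0.5807, 0.1722]), 39.6, 1892, np.float32(0.0589))
eye body (array([0.5808, 0.1723]), 48.9, 2646, np.float32(0.0582))
obj (array([0.3959, 0.263 ]), 26.2, 1049, np.float32(0.0366))
obj top (array([0.3965, 0.2623]), 18.1, 424, np.float32(0.0454))
ring (array([0.4092, 0.1642]), 42.4, 512, np.float32(0.0133))
lug (array([0.5009, 0.1   ]), 25.1, 357, np.float32(0.0372))
cap (array([0.3425, 0.3214]), 32.6, 416, np.float32(0.0107))
bench 0.0004574677567231733
```

{"api": "send_rows", "payload": {
  "commands": [
    {"travel": [0.014, 0.0235, 0], "turn": 0},
    {"travel": [0.014, 0.0235, 0], "turn": 0},
    {"travel": [0, 0, 0.03], "turn": 0},
    {"travel": [0, 0, 0.03], "turn": 0},
    {"travel": [0, 0, 0.03], "turn": 0},
    {"travel": [0, 0, 0.03], "turn": 0},
    {"travel": [0, 0, 0.0], "turn": 0},
    {"travel": [0, 0, 0], "turn": 0},
    {"travel": [0, 0, 0], "turn": 0}
  ],
  "fingers": 0.25
}}

```text
clock: 3.87
tcp_pos: [0.5822, 0.1688, 0.2865]
tcp_rot: [179.9, -0.0, 89.9]
force: [-0.4, 0.3, 0.8]
grip_width: 0.0705
gripper_force: 0.0
```

{"api": "send_rows", "payload": {
  "commands": [
    {"travel": [0.003, -0.001, 0.025], "turn": 0},
    {"travel": [0, 0, 0.025], "turn": 0},
    {"travel": [0, 0, 0.0155], "turn": 0},
    {"travel": [0, 0, 0.01], "turn": 0},
    {"travel": [0, 0, 0], "turn": 0},
    {"travel": [0, 0, 0], "turn": 0},
    {"travel": [0, 0, 0], "turn": 0}
  ]
}}

```text
clock: 4.45
tcp_pos: [0.5815, 0.1724, 0.2114]
tcp_rot: [179.8, -0.0, 90.0]
force: [-0.1, 0.2, 0.5]
grip_width: 0.0707
gripper_force: 0.0
```

{"api": "send_rows", "payload": {
  "commands": [
    {"travel": [0, 0, 0], "turn": 0},
    {"travel": [0, 0, 0], "turn": 0},
    {"travel": [0, 0, 0], "turn": 0},
    {"travel": [0, 0, 0], "turn": 0},
    {"travel": [0, 0, 0], "turn": 0},
    {"travel": [0, 0, 0], "turn": 0},
    {"travel": [0, 0, 0], "turn": 0},
    {"travel": [0, 0, 0], "turn": 0}
  ],
  "fingers": 0.7,
  "squeeze": 15
}}

```text
clock: 5.12
tcp_pos: [0.5807, 0.1724, 0.2097]
tcp_rot: [180.0, -0.0, 90.0]
force: [-1.1, 0.0, 4.7]
grip_width: 0.0469
gripper_force: 15.0
```

{"api": "send_rows", "payload": {
  "commands": [
    {"travel": [0, 0, -0.01], "turn": 0},
    {"travel": [0, 0, -0.02], "turn": 0},
    {"travel": [0, 0, -0.03], "turn": 0},
    {"travel": [0, 0, -0.03], "turn": 0},
    {"travel": [0, 0, -0.03], "turn": 0},
    {"travel": [0.02, 0, -0.03], "turn": 0},
    {"travel": [0.02, 0, -0.02], "turn": 0},
    {"travel": [0.02, 0, 0], "turn": 0},
    {"travel": [0.02, 0, 0], "turn": 0},
    {"travel": [0, 0, 0], "turn": 0},
    {"travel": [0, 0, 0], "turn": 0}
  ]
}}

```text
clock: 6.03
tcp_pos: [0.58, 0.2529, 0.3787]
tcp_rot: [-179.9, 0.0, 90.1]
force: [0.4, -0.0, -1.7]
grip_width: 0.047
gripper_force: 15.0
```

Run:
```python
from h import *
c=snap('wrist','w2.png'); W=cloud(c); np.savez('pics/w2.npz',W=W,T=c['cam_to_world'],k=[c['fx'],c['fy'],c['cx'],c['cy']]); print(robot.observe()['tcp_pos'])
```

```text
[0.58012268 0.25217818 0.37854422]
```

View pics/w2.png

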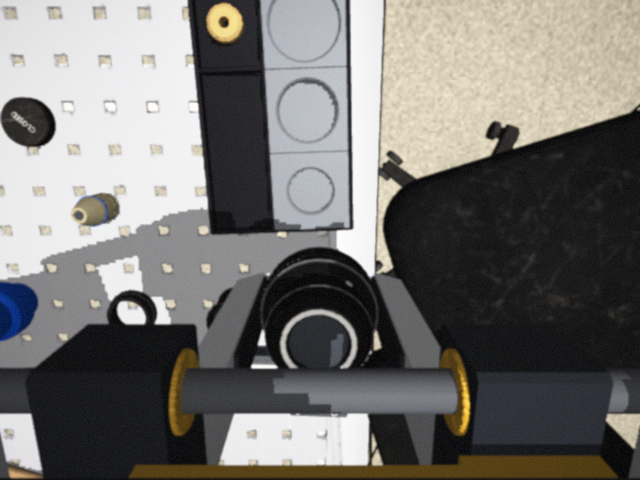

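The recesses sit at (311,190) objective, (307,108) eyepiece and (305,22) ring. The held eyepiece is upright.

Run:
```python
from h import *
d=np.load('pics/w2.npz'); W=d['W']; img=cv2.imread('pics/w2.png'); T=d['T']; fx,fy,cx,cy=d['k']
g=cv2.GaussianBlur(cv2.cvtColor(img,6),(5,5),1)
def ray(u,v,z):
    r=T[:3,:3]@np.array([(u-cx)/fx,(v-cy)/fy,1]); return (T[:3,3]+r*(z-T[2,3])/r[2])[:2].round(4)
h=cv2.HoughCircles(g[:225,262:352],cv2.HOUGH_GRADIENT,1,40,param1=60,param2=14,minRadius=18,maxRadius=42)
for u,v,r in (h[0] if h is not None else []): print('hough',u+262,v,r,ray(u+262,v,.019), 'diam mm',(2000*r*(T[2,3]-.019)/fx/.97).round(1))
for n,(u,v) in dict(o=(311,190),e=(307,108),r=(305,22)).items(): print(n,W[v,u].round(4),ray(u,v,.019))
for x,y,zt in((.575,.281,.0165),(.575,.345,.0148),(.575,.408,.0175)): print(circ(W,x,y,.028,.005,zt))
# tray outline: dark or grey bbox points above bench
p=W.reshape(-1,3); m=(p[:,2]>.008)&(p[:,2]<.024)&(p[:,0]>.46)&(p[:,0]<.64)&(p[:,1]>.22)&(p[:,1]<.46); q=p[m].astype(np.float32)
print('tray',cv2.minAreaRect(np.ascontiguousarray(q[:,:2])))
```

```text
hough 304.5 111.5 29.4 [0.5682 0.3402] diam mm 49.5
hough 310.5 190.5 20.2 [0.5727 0.2783] diam mm 34.0
hough 298.5 22.5 39.1 [0.5642 0.4037] diam mm 65.9
o [0.573  0.2781 0.0148] [0.5731 0.2787]
e [0.57   0.3433 0.011 ] [0.5702 0.3428]
r [0.569  0.4046 0.0168] [0.5691 0.4041]
(array([0.5723, 0.2779]), 37.0, 1469, np.float32(0.0146))
(array([0.5751, 0.3449]), 56.0, 2704, np.float32(0.0117))
(array([0.575 , 0.4078]), 56.1, 2593, np.float32(0.0165))
tray ((0.5442061424255371, 0.3327656686306), (0.12335359305143356, 0.18243111670017242), 2.136002779006958)
```

{"api": "send_rows", "payload": {
  "commands": [
    {"travel": [0.022, -0.0024, 0], "turn": 0},
    {"travel": [0.022, -0.0024, 0], "turn": 0},
    {"travel": [0.022, -0.0024, 0], "turn": 0},
    {"travel": [0.0225, -0.0024, 0], "turn": 0},
    {"travel": [0, 0, 0.03], "turn": 0},
    {"travel": [0, 0, 0.03], "turn": 0},
    {"travel": [0, 0, 0.03], "turn": 0},
    {"travel": [0, 0, 0.03], "turn": 0},
    {"travel": [0, 0, 0.015], "turn": 0},
    {"travel": [0, 0, 0], "turn": 0},
    {"travel": [0, 0, 0], "turn": 0},
    {"travel": [0, 0, 0], "turn": 0}
  ]
}}

```text
clock: 7.08
tcp_pos: [0.5719, 0.3408, 0.2464]
tcp_rot: [179.8, -0.1, 90.0]
force: [0.9, 0.2, -0.5]
grip_width: 0.047
gripper_force: 15.0
```

{"api": "send_rows", "payload": {
  "commands": [
    {"travel": [0, 0, 0.008], "turn": 0},
    {"travel": [0, 0, 0.006], "turn": 0},
    {"travel": [0, 0, 0.004], "turn": 0},
    {"travel": [0, 0, 0.002], "turn": 0},
    {"travel": [0, 0, 0.001], "turn": 0},
    {"travel": [0, 0, 0], "turn": 0},
    {"travel": [0, 0, 0], "turn": 0}
  ]
}}

```text
clock: 7.67
tcp_pos: [0.5709, 0.3409, 0.2232]
tcp_rot: [180.0, -0.0, 90.0]
force: [0.2, -0.3, -1.4]
grip_width: 0.0472
gripper_force: 15.0
```

{"api": "send_rows", "payload": {
  "commands": [
    {"travel": [0, 0, 0.001], "turn": 0},
    {"travel": [0, 0, 0], "turn": 0},
    {"travel": [0, 0, 0], "turn": 0}
  ]
}}

```text
clock: 7.92
tcp_pos: [0.5709, 0.3409, 0.2222]
tcp_rot: [180.0, -0.0, 90.0]
force: [-0.8, 0.3, -1.4]
grip_width: 0.0467
gripper_force: 15.0
```

{"api": "send_rows", "payload": {
  "commands": [
    {"travel": [0, 0, 0.0008], "turn": 0},
    {"travel": [0, 0, 0], "turn": 0},
    {"travel": [0, 0, 0], "turn": 0}
  ]
}}

```text
clock: 8.17
tcp_pos: [0.5708, 0.3408, 0.2213]
tcp_rot: [-180.0, 0.0, 90.0]
force: [-0.5, 0.3, -1.4]
grip_width: 0.047
gripper_force: 15.0
```

{"api": "send_rows", "payload": {
  "commands": [
    {"travel": [0, 0, 0.0008], "turn": 0},
    {"travel": [0, 0, 0], "turn": 0},
    {"travel": [0, 0, 0], "turn": 0}
  ]
}}

```text
clock: 8.42
tcp_pos: [0.571, 0.3409, 0.2207]
tcp_rot: [180.0, -0.0, 90.0]
force: [0.3, 0.5, -0.4]
grip_width: 0.047
gripper_force: 15.0
```

{"api": "send_rows", "payload": {
  "commands": [
    {"travel": [0, 0, 0.0006], "turn": 0},
    {"travel": [0, 0, 0], "turn": 0},
    {"travel": [0, 0, 0], "turn": 0}
  ]
}}

```text
clock: 8.67
tcp_pos: [0.571, 0.3409, 0.2207]
tcp_rot: [180.0, -0.0, 90.0]
force: [-2.5, -0.9, 5.9]
grip_width: 0.0468
gripper_force: 15.0
```

{"api": "send_rows", "payload": {
  "commands": [
    {"travel": [0, 0, 0], "turn": 0},
    {"travel": [0, 0, 0], "turn": 0},
    {"travel": [0, 0, 0], "turn": 0},
    {"travel": [0, 0, 0], "turn": 0},
    {"travel": [0, 0, 0], "turn": 0},
    {"travel": [0, 0, -0.02], "turn": 0},
    {"travel": [0, 0, -0.03], "turn": 0},
    {"travel": [0, 0, -0.03], "turn": 0},
    {"travel": [0, 0, -0.03], "turn": 0},
    {"travel": [0, 0, -0.03], "turn": 0},
    {"travel": [-0.02, 0, -0.03], "turn": 0},
    {"travel": [-0.02, 0, -0.01], "turn": 0}
  ],
  "fingers": 0.35
}}

```text
clock: 9.67
tcp_pos: [0.5714, 0.3013, 0.4057]
tcp_rot: [179.5, -0.2, 90.1]
force: [0.7, 0.1, 1.1]
grip_width: 0.061
gripper_force: 0.0
```

Run:
```python
from h import *
P=np.vstack([np.load(f'pics/{n}.npz')['W'].reshape(-1,3) for n in('scene0','side0')]); P=P[~np.isnan(P).any(1)]
for a in np.arange(.28,.5,.02):
    m=(abs(P[:,0]-a)<.01)&(P[:,1]>.3)&(P[:,1]<.7)
    print(round(a,2),[(round(P[m&(P[:,2]>z)&(P[:,2]<z+.1)][:,1].min(),3) if (m&(P[:,2]>z)&(P[:,2]<z+.1)).any() else None) for z in(.05,.15,.25,.35,.45)])
W=cloud(snap('wrist')); print(robot.observe()['tcp_pos'])
print('eye top',circ(W,.571,.341,.03,.06,.08),circ(W,.571,.341,.03,.025,.08))
print('obj top',circ(W,.397,.263,.03,.04,.06))
```

```text
0.28 [None, np.float64(0.62), np.float64(0.649), np.float64(0.649), np.float64(0.517)]
0.3 [None, np.float64(0.623), np.float64(0.65), np.float64(0.65), np.float64(0.518)]
0.32 [np.float64(0.451), np.float64(0.37), np.float64(0.652), np.float64(0.652), np.float64(0.52)]
0.34 [np.float64(0.449), np.float64(0.372), np.float64(0.496), np.float64(0.497), np.float64(0.522)]
0.36 [np.float64(0.451), np.float64(0.373), np.float64(0.498), np.float64(0.497), np.float64(0.523)]
0.38 [np.float64(0.453), np.float64(0.375), np.float64(0.499), np.float64(0.482), np.float64(0.536)]
0.4 [np.float64(0.454), np.float64(0.374), np.float64(0.483), np.float64(0.483), np.float64(0.511)]
0.42 [np.float64(0.454), np.float64(0.461), np.float64(0.487), np.float64(0.503), np.float64(0.642)]
0.44 [np.float64(0.46), None, None, None, np.float64(0.56)]
0.46 [np.float64(0.46), None, None, None, np.float64(0.565)]
0.48 [np.float64(0.461), None, None, None, None]
[0.57199781 0.29837528 0.40609156]
eye top (array([0.5704, 0.3406]), 39.5, 2064, np.float32(0.0699)) (array([0.5707, 0.3407]), 49.2, 2782, np.float32(0.0693))
obj top (array([0.3964, 0.2636]), 17.9, 311, np.float32(0.0452))
```

{"api": "send_rows", "payload": {
  "commands": [
    {"travel": [-0.007, -0.0351, 0], "turn": 0},
    {"travel": [-0.007, -0.0351, 0], "turn": 0},
    {"travel": [-0.007, -0.0351, 0], "turn": 0},
    {"travel": [-0.007, -0.0351, 0], "turn": 0},
    {"travel": [-0.007, -0.0351, 0], "turn": 0},
    {"travel": [0, 0, 0.03], "turn": 7},
    {"travel": [0, 0, 0.03], "turn": 7},
    {"travel": [0, 0, 0.03], "turn": 7},
    {"travel": [0, 0, 0.03], "turn": 0},
    {"travel": [0, 0, 0], "turn": 0},
    {"travel": [0, 0, 0], "turn": 0},
    {"travel": [0, 0, 0], "turn": 0}
  ]
}}

```text
clock: 10.72
tcp_pos: [0.396, 0.2662, 0.2813]
tcp_rot: [179.9, -0.1, 69.0]
force: [1.2, 0.4, 0.7]
grip_width: 0.0611
gripper_force: 0.0
```

{"api": "send_rows", "payload": {
  "commands": [
    {"travel": [-0.002, 0, 0.03], "turn": 0},
    {"travel": [0, 0, 0.025], "turn": 0},
    {"travel": [0, 0, 0.012], "turn": 0},
    {"travel": [0, 0, 0.006], "turn": 0},
    {"travel": [0, 0, 0], "turn": 0},
    {"travel": [0, 0, 0], "turn": 0},
    {"travel": [0, 0, 0], "turn": 0}
  ]
}}

```text
clock: 11.3
tcp_pos: [0.3956, 0.2644, 0.2088]
tcp_rot: [179.8, -0.1, 69.0]
force: [-0.3, -1.1, -0.3]
grip_width: 0.0615
gripper_force: 0.0
```

```bash
python3 -c "
from h import *
s=robot.observe();print(s['tcp_pos'],s['force'],s['joint_pos'].round(1))"
```

```text
[0.3956177  0.26440571 0.20877918] [-0.26968981 -1.0719746  -0.26028257] [ 20.1   7.2 120.5   0.   52.1  41.1]
```

{"api": "send_rows", "payload": {
  "commands": [
    {"travel": [0, 0, 0], "turn": 0},
    {"travel": [0, 0, 0], "turn": 0},
    {"travel": [0, 0, 0], "turn": 0},
    {"travel": [0, 0, 0], "turn": 0},
    {"travel": [0, 0, 0], "turn": 0},
    {"travel": [0, 0, 0], "turn": 0},
    {"travel": [0, 0, 0], "turn": 0},
    {"travel": [0, 0, 0], "turn": 0},
    {"travel": [0, 0, 0], "turn": 0}
  ],
  "fingers": 0.9,
  "squeeze": 15
}}

```text
clock: 12.05
tcp_pos: [0.3947, 0.264, 0.207]
tcp_rot: [180.0, -0.0, 69.0]
force: [0.2, -0.1, 1.3]
grip_width: 0.0244
gripper_force: 15.0
```

{"api": "send_rows", "payload": {
  "commands": [
    {"travel": [0, 0, -0.01], "turn": 0},
    {"travel": [0, 0, -0.02], "turn": 0},
    {"travel": [0, 0, -0.03], "turn": 0},
    {"travel": [0, 0, -0.03], "turn": 0},
    {"travel": [0, 0, -0.03], "turn": 0},
    {"travel": [0, 0, -0.03], "turn": -7},
    {"travel": [0, 0, 0], "turn": -7},
    {"travel": [0, 0, 0], "turn": -7},
    {"travel": [0, 0, 0], "turn": 0},
    {"travel": [0, 0, 0], "turn": 0},
    {"travel": [0, 0, 0], "turn": 0}
  ]
}}

```text
clock: 12.97
tcp_pos: [0.3944, 0.2639, 0.3566]
tcp_rot: [-179.9, 0.0, 89.8]
force: [0.0, 0.2, -1.3]
grip_width: 0.0242
gripper_force: 15.0
```

{"api": "send_rows", "payload": {
  "commands": [
    {"travel": [0.0029, 0.0356, 0], "turn": 0},
    {"travel": [0.0029, 0.0356, 0], "turn": 0},
    {"travel": [0.0029, 0.0356, 0], "turn": 0},
    {"travel": [0.0029, 0.0356, 0], "turn": 0},
    {"travel": [0.0029, 0.0356, 0], "turn": 0},
    {"travel": [0, 0, 0], "turn": 0},
    {"travel": [0, 0, 0.03], "turn": 0},
    {"travel": [0, 0, 0.03], "turn": 0},
    {"travel": [0, 0, 0.03], "turn": 0},
    {"travel": [0, 0, 0.018], "turn": 0},
    {"travel": [0, 0, 0], "turn": 0},
    {"travel": [0, 0, 0], "turn": 0}
  ]
}}

```text
clock: 13.97
tcp_pos: [0.572, 0.2784, 0.2477]
tcp_rot: [-179.8, 0.0, 89.9]
force: [-0.2, 0.2, -0.9]
grip_width: 0.0244
gripper_force: 15.0
```

{"api": "send_rows", "payload": {
  "commands": [
    {"travel": [0, 0, 0.006], "turn": 0},
    {"travel": [0, 0, 0.006], "turn": 0},
    {"travel": [0, 0, 0.003], "turn": 0},
    {"travel": [0, 0, 0], "turn": 0},
    {"travel": [0, 0, 0], "turn": 0},
    {"travel": [0, 0, 0], "turn": 0}
  ]
}}

```text
clock: 14.47
tcp_pos: [0.5728, 0.2785, 0.2345]
tcp_rot: [180.0, -0.0, 90.0]
force: [0.4, 0.3, -1.4]
grip_width: 0.0246
gripper_force: 15.0
```

{"api": "send_rows", "payload": {
  "commands": [
    {"travel": [0, 0, 0.006], "turn": 0},
    {"travel": [0, 0, 0.004], "turn": 0},
    {"travel": [0, 0, 0.0015], "turn": 0},
    {"travel": [0, 0, 0], "turn": 0},
    {"travel": [0, 0, 0], "turn": 0},
    {"travel": [0, 0, 0], "turn": 0}
  ]
}}

```text
clock: 14.97
tcp_pos: [0.5727, 0.2785, 0.2225]
tcp_rot: [180.0, -0.0, 90.0]
force: [0.1, -0.5, -1.4]
grip_width: 0.0242
gripper_force: 15.0
```

{"api": "send_rows", "payload": {
  "commands": [
    {"travel": [0, 0, 0.0008], "turn": 0},
    {"travel": [0, 0, 0], "turn": 0},
    {"travel": [0, 0, 0], "turn": 0}
  ]
}}

```text
clock: 15.22
tcp_pos: [0.5727, 0.2785, 0.2217]
tcp_rot: [180.0, -0.0, 90.0]
force: [0.3, -0.3, -0.3]
grip_width: 0.0244
gripper_force: 15.0
```

{"api": "send_rows", "payload": {
  "commands": [
    {"travel": [0, 0, 0.0008], "turn": 0},
    {"travel": [0, 0, 0], "turn": 0},
    {"travel": [0, 0, 0], "turn": 0}
  ]
}}

```text
clock: 15.47
tcp_pos: [0.5728, 0.2785, 0.2211]
tcp_rot: [180.0, -0.0, 90.0]
force: [-1.1, -0.2, 0.3]
grip_width: 0.0243
gripper_force: 15.0
```

{"api": "send_rows", "payload": {
  "commands": [
    {"travel": [0, 0, 0.0006], "turn": 0},
    {"travel": [0, 0, 0], "turn": 0},
    {"travel": [0, 0, 0], "turn": 0}
  ]
}}

```text
clock: 15.72
tcp_pos: [0.5728, 0.2786, 0.221]
tcp_rot: [180.0, -0.0, 90.0]
force: [-3.3, -1.1, 6.6]
grip_width: 0.024
gripper_force: 15.0
```

{"api": "send_rows", "payload": {
  "commands": [
    {"travel": [0, 0, 0], "turn": 0},
    {"travel": [0, 0, 0], "turn": 0},
    {"travel": [0, 0, 0], "turn": 0},
    {"travel": [0, 0, 0], "turn": 0},
    {"travel": [0, 0, 0], "turn": 0},
    {"travel": [0, 0, 0], "turn": 0},
    {"travel": [0, 0, -0.02], "turn": 0},
    {"travel": [0, 0, -0.03], "turn": 0},
    {"travel": [0, 0, -0.03], "turn": 0},
    {"travel": [0, 0, -0.03], "turn": 0},
    {"travel": [0, 0, -0.03], "turn": 0},
    {"travel": [0, 0, 0], "turn": 0}
  ],
  "fingers": 0.35
}}

```text
clock: 16.72
tcp_pos: [0.5742, 0.279, 0.3681]
tcp_rot: [179.3, -0.2, 90.0]
force: [1.0, -0.5, 0.6]
grip_width: 0.0609
gripper_force: 0.0
```

{"api": "send_rows", "payload": {
  "commands": [
    {"travel": [-0.0228, -0.0326, 0], "turn": 0},
    {"travel": [-0.0228, -0.0326, 0], "turn": 0},
    {"travel": [-0.0228, -0.0326, 0], "turn": 0},
    {"travel": [-0.0228, -0.0326, 0], "turn": 0},
    {"travel": [-0.0228, -0.0326, 0], "turn": 0},
    {"travel": [0, 0, 0], "turn": 0},
    {"travel": [0, 0, 0], "turn": 0},
    {"travel": [0, 0, 0], "turn": 0}
  ]
}}

```text
clock: 17.38
tcp_pos: [0.4101, 0.1646, 0.3607]
tcp_rot: [179.9, -0.0, 90.0]
force: [1.5, 0.3, -0.2]
grip_width: 0.0612
gripper_force: 0.0
```

Run:
```python
from h import *
W=cloud(snap('wrist','w3.png')); s=robot.observe(); print(s['tcp_pos'],s['tcp_rot'])
for z in(.004,.006,.008,.011): print('ring',circ(W,.41,.165,.032,z,.02))
print('obj',circ(W,.5727,.278,.02,.05,.07),circ(W,.5727,.278,.02,.025,.07)); print(circ(W,.571,.341,.03,.06,.08))
W=cloud(snap('scene','s3.png'));print('obj',circ(W,.5727,.278,.02,.05,.07),circ(W,.5727,.278,.02,.025,.07)); print(circ(W,.571,.341,.03,.06,.08))
```

```text
[0.41063585 0.16475975 0.36083615] [ 1.79917336e+02 -1.62156594e-02  8.99964597e+01]
ring (array([0.4077, 0.1637]), 43.4, 1089, np.float32(0.0131))
ring (array([0.4077, 0.1639]), 43.0, 902, np.float32(0.0136))
ring (array([0.4075, 0.165 ]), 40.6, 691, np.float32(0.0139))
ring (array([0.4077, 0.1637]), 38.3, 627, np.float32(0.014))
obj (array([0.5716, 0.2773]), 20.7, 864, np.float32(0.0585)) (array([0.5723, 0.2772]), 26.6, 1774, np.float32(0.0492))
None
obj (array([0.575 , 0.2792]), 19.8, 103, np.float32(0.0562)) (array([0.5754, 0.2785]), 26.7, 259, np.float32(0.0459))
(array([0.5723, 0.3418]), 40.3, 469, np.float32(0.0682))
```

View pics/w3.png

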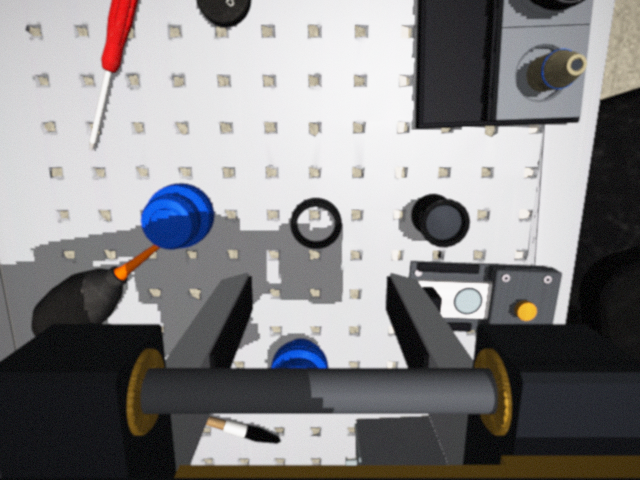

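The ring at (316,222) lies between the finger lines, and the objective at (560,70) stands in its recess.

{"api": "send_rows", "payload": {
  "commands": [
    {"travel": [-0.001, -0.003, 0.03], "turn": 0},
    {"travel": [0, 0, 0.03], "turn": 0},
    {"travel": [0, 0, 0.03], "turn": 0},
    {"travel": [0, 0, 0.03], "turn": 0},
    {"travel": [0, 0, 0.02], "turn": 0},
    {"travel": [0, 0, 0.01], "turn": 0},
    {"travel": [0, 0, 0.004], "turn": 0},
    {"travel": [0, 0, 0], "turn": 0},
    {"travel": [0, 0, 0], "turn": 0},
    {"travel": [0, 0, 0], "turn": 0},
    {"travel": [0, 0, 0], "turn": 0}
  ]
}}

```text
clock: 18.4
tcp_pos: [0.4074, 0.1636, 0.2076]
tcp_rot: [179.8, -0.0, 90.0]
force: [-0.2, 0.4, -0.3]
grip_width: 0.0612
gripper_force: 0.0
```

{"api": "send_rows", "payload": {
  "commands": [
    {"travel": [0, 0, 0.0032], "turn": 0},
    {"travel": [0, 0, 0], "turn": 0},
    {"travel": [0, 0, 0], "turn": 0},
    {"travel": [0, 0, 0], "turn": 0}
  ]
}}

```text
clock: 18.73
tcp_pos: [0.4066, 0.1635, 0.2032]
tcp_rot: [180.0, -0.0, 90.0]
force: [0.3, 0.4, 0.5]
grip_width: 0.0612
gripper_force: 0.0
```

{"api": "send_rows", "payload": {
  "commands": [
    {"travel": [0, 0, 0], "turn": 0},
    {"travel": [0, 0, 0], "turn": 0},
    {"travel": [0, 0, 0], "turn": 0},
    {"travel": [0, 0, 0], "turn": 0},
    {"travel": [0, 0, 0], "turn": 0},
    {"travel": [0, 0, 0], "turn": 0},
    {"travel": [0, 0, 0], "turn": 0}
  ],
  "fingers": 0.75,
  "squeeze": 12
}}

```text
clock: 19.32
tcp_pos: [0.4067, 0.1635, 0.2031]
tcp_rot: [180.0, -0.0, 90.0]
force: [0.5, -0.2, -0.7]
grip_width: 0.04
gripper_force: 11.9
```

{"api": "send_rows", "payload": {
  "commands": [
    {"travel": [0, 0, -0.01], "turn": 0},
    {"travel": [0, 0, -0.02], "turn": 0},
    {"travel": [0, 0, -0.03], "turn": 0},
    {"travel": [0, 0, -0.03], "turn": 0},
    {"travel": [0, 0, -0.03], "turn": 0},
    {"travel": [0, 0, -0.02], "turn": 0},
    {"travel": [0, 0, 0], "turn": 0},
    {"travel": [0, 0, 0], "turn": 0},
    {"travel": [0, 0, 0], "turn": 0}
  ]
}}

```text
clock: 20.07
tcp_pos: [0.406, 0.1634, 0.3418]
tcp_rot: [-179.9, 0.0, 90.0]
force: [-0.3, 0.0, -0.4]
grip_width: 0.0402
gripper_force: 11.9
```

Run:
```python
from h import *
c=snap('wrist'); W=cloud(c); cv2.imwrite('pics/w4.png',cv2.resize(c['img'][200:480,180:460],None,fx=2,fy=2)); s=robot.observe(); print(s['tcp_pos'],s['tcp_rot'],s['force'],s['grip_width'])
for a,b in((.125,.17),(.13,.17)): print('ring',circ(W,.4067,.1635,.03,a,b))
```

```text
[0.40595002 0.16338632 0.34132173] [-1.79809083e+02  2.36128905e-02  8.99939585e+01] [ 0.12903991 -0.72817066 -1.11348775] 0.039963145013410334
ring (array([0.4067, 0.1727]), 57.3, 5476, np.float32(0.1522))
ring (array([0.4067, 0.1727]), 57.3, 5476, np.float32(0.1522))
```

View pics/w4.png

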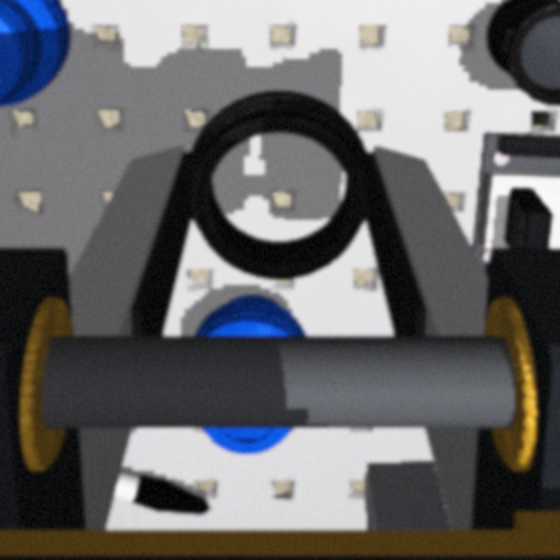

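The ring is held level, centred at crop (280,185); next I check its y offset in the grip.

Run:
```python
from h import *
W=cloud(snap('wrist')); p=W.reshape(-1,3); p=p[~np.isnan(p).any(1)]
m=(abs(p[:,0]-.4067)<.012)&(abs(p[:,1]-.165)<.04)&(p[:,2]>.135)&(p[:,2]<.16); q=p[m]
print(np.percentile(q[:,2],[5,50,95]))
n=q[abs(q[:,0]-.4067)<.003]; print(n[:,1].min(),n[:,1].max()); t=n[n[:,2]>.15]; print(t[:,1].min(),t[:,1].max(), t[:,2].max())
```

```text
[0.14072649 0.14944475 0.15307863]
0.14424038218891355 0.18514721791502897
0.14424038218891355 0.18258337229239935 0.15446732611823139
```

{"api": "send_rows", "payload": {
  "commands": [
    {"travel": [0.03, 0.0202, 0], "turn": 0},
    {"travel": [0.03, 0.0202, 0], "turn": 0},
    {"travel": [0.03, 0.0202, 0], "turn": 0},
    {"travel": [0.03, 0.0202, 0], "turn": 0},
    {"travel": [0.03, 0.0202, 0], "turn": 0},
    {"travel": [0.03, 0.0202, 0], "turn": 0},
    {"travel": [0.03, 0.0202, 0], "turn": 0},
    {"travel": [0.0305, 0.0202, 0], "turn": 0},
    {"travel": [0, 0, 0], "turn": 0},
    {"travel": [0, 0, 0], "turn": 0},
    {"travel": [0, 0, 0], "turn": 0}
  ]
}}

```text
clock: 21.08
tcp_pos: [0.5678, 0.4037, 0.3409]
tcp_rot: [-179.8, 0.1, 90.0]
force: [-0.3, -0.9, -0.9]
grip_width: 0.0399
gripper_force: 11.9
```

Run:
```python
from h import *
c=snap('wrist','w5.png'); s=robot.observe(); print(s['tcp_pos'],s['tcp_rot'],s['joint_pos'].round(1)); snap('scene','s5.png')
W=cloud(c); print(circ(W,.571,.341,.03,.06,.08))
```

```text
[0.56772938 0.40325435 0.34168798] [-1.79863962e+02  7.67251736e-02  8.99744196e+01] [26.1 23.3 84.5 -0.  72.4 26.1]
(array([0.5704, 0.3409]), 40.4, 1561, np.float32(0.0697))
```

View pics/w5.png

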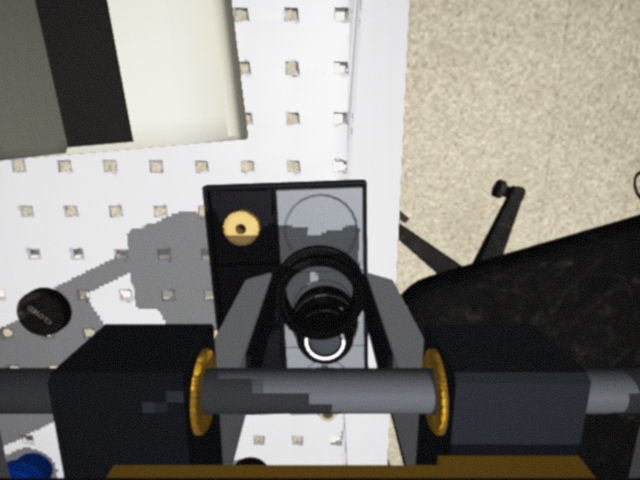

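View pics/s5.png

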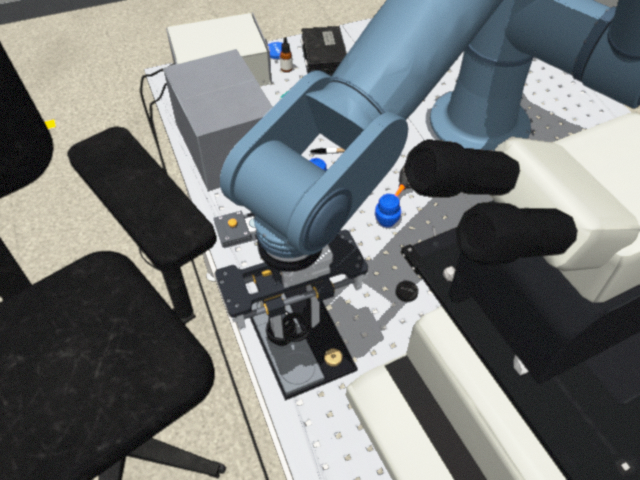

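The ring recess is open at (321,228) in the wrist view, ring held at (321,290). No obstacles near the arm.

Run:
```python
from h import *
c=snap('wrist'); W=cloud(c); T=c['cam_to_world']
for u,v in((321,228),(285,228),(357,228),(321,194)):
    r=T[:3,:3]@np.array([(u-c['cx'])/c['fx'],(v-c['cy'])/c['fy'],1]); print((T[:3,3]+r*(.018-T[2,3])/r[2])[:2].round(4), W[v,u].round(4))
```

```text
[0.5688 0.4048] [0.5688 0.4047 0.0174]
[0.5418 0.4049] [0.5417 0.4046 0.0165]
[0.5958 0.4048] [0.5957 0.4052 0.0197]
[0.5688 0.4304] [0.5688 0.4306 0.019 ]
```

{"api": "send_rows", "payload": {
  "commands": [
    {"travel": [0, 0, 0.03], "turn": 0},
    {"travel": [0, 0, 0.03], "turn": 0},
    {"travel": [0, 0, 0.03], "turn": 0},
    {"travel": [0, 0, 0.01], "turn": 0},
    {"travel": [0, 0, 0.005], "turn": 0},
    {"travel": [0, 0, 0], "turn": 0},
    {"travel": [0, 0, 0], "turn": 0},
    {"travel": [0, 0, 0], "turn": 0},
    {"travel": [0, 0, 0], "turn": 0}
  ]
}}

```text
clock: 21.98
tcp_pos: [0.5689, 0.4043, 0.2404]
tcp_rot: [179.8, -0.1, 90.0]
force: [-0.0, -0.4, -0.9]
grip_width: 0.0401
gripper_force: 11.9
```

{"api": "send_rows", "payload": {
  "commands": [
    {"travel": [0, 0, 0.006], "turn": 0},
    {"travel": [0, 0, 0.005], "turn": 0},
    {"travel": [0, 0, 0.003], "turn": 0},
    {"travel": [0, 0, 0], "turn": 0},
    {"travel": [0, 0, 0], "turn": 0},
    {"travel": [0, 0, 0], "turn": 0},
    {"travel": [0, 0, 0], "turn": 0}
  ]
}}

```text
clock: 22.57
tcp_pos: [0.5684, 0.404, 0.2243]
tcp_rot: [180.0, -0.0, 90.0]
force: [0.2, 0.2, -0.2]
grip_width: 0.0404
gripper_force: 11.9
```

{"api": "send_rows", "payload": {
  "commands": [
    {"travel": [0, 0, 0.001], "turn": 0},
    {"travel": [0, 0, 0], "turn": 0},
    {"travel": [0, 0, 0], "turn": 0}
  ]
}}

```text
clock: 22.82
tcp_pos: [0.5683, 0.404, 0.2231]
tcp_rot: [180.0, -0.0, 90.0]
force: [0.5, -0.4, -1.3]
grip_width: 0.04
gripper_force: 11.9
```

{"api": "send_rows", "payload": {
  "commands": [
    {"travel": [0, 0, 0.002], "turn": 0},
    {"travel": [0, 0, 0.001], "turn": 0},
    {"travel": [0, 0, 0], "turn": 0},
    {"travel": [0, 0, 0], "turn": 0}
  ]
}}

```text
clock: 23.15
tcp_pos: [0.5682, 0.404, 0.2199]
tcp_rot: [-180.0, 0.0, 90.0]
force: [0.7, -0.5, -1.0]
grip_width: 0.04
gripper_force: 11.9
```

{"api": "send_rows", "payload": {
  "commands": [
    {"travel": [0, 0, 0.0007], "turn": 0},
    {"travel": [0, 0, 0], "turn": 0},
    {"travel": [0, 0, 0], "turn": 0}
  ]
}}

```text
clock: 23.4
tcp_pos: [0.5683, 0.404, 0.2193]
tcp_rot: [-180.0, -0.0, 90.0]
force: [-0.9, -0.4, -0.5]
grip_width: 0.04
gripper_force: 11.9
```

{"api": "send_rows", "payload": {
  "commands": [
    {"travel": [0, 0, 0.0006], "turn": 0},
    {"travel": [0, 0, 0], "turn": 0},
    {"travel": [0, 0, 0], "turn": 0}
  ]
}}

```text
clock: 23.65
tcp_pos: [0.5684, 0.404, 0.2191]
tcp_rot: [180.0, -0.0, 90.0]
force: [-0.5, -0.4, 2.5]
grip_width: 0.04
gripper_force: 12.0
```

{"api": "send_rows", "payload": {
  "commands": [
    {"travel": [0, 0, 0], "turn": 0},
    {"travel": [0, 0, 0], "turn": 0},
    {"travel": [0, 0, 0], "turn": 0},
    {"travel": [0, 0, 0], "turn": 0},
    {"travel": [0, 0, 0], "turn": 0},
    {"travel": [0, 0, -0.02], "turn": 0},
    {"travel": [0, 0, -0.03], "turn": 0},
    {"travel": [0, 0, -0.03], "turn": 0},
    {"travel": [0, 0, -0.03], "turn": 0},
    {"travel": [0, 0, -0.03], "turn": 0},
    {"travel": [0, 0, 0], "turn": 0},
    {"travel": [0, 0, 0], "turn": 0}
  ],
  "fingers": 0.4
}}

```text
clock: 24.65
tcp_pos: [0.5687, 0.4042, 0.3614]
tcp_rot: [179.7, -0.1, 90.0]
force: [0.4, -0.1, -0.5]
grip_width: 0.056
gripper_force: 0.0
```

{"api": "send_rows", "payload": {
  "commands": [
    {"travel": [-0.038, -0.0083, 0], "turn": 0},
    {"travel": [-0.038, -0.0083, 0], "turn": 0},
    {"travel": [-0.038, -0.0083, 0], "turn": 0},
    {"travel": [-0.038, -0.0083, 0], "turn": 0},
    {"travel": [-0.038, -0.0083, 0], "turn": 0},
    {"travel": [-0.038, -0.0083, 0], "turn": 0},
    {"travel": [-0.038, -0.0083, 0], "turn": 0},
    {"travel": [-0.038, -0.0083, 0], "turn": 0},
    {"travel": [0, 0, 0], "turn": 0},
    {"travel": [0, 0, 0], "turn": 0},
    {"travel": [0, 0, 0], "turn": 0}
  ]
}}

```text
clock: 25.57
tcp_pos: [0.5016, 0.1001, 0.3574]
tcp_rot: [-179.9, -0.0, 90.0]
force: [0.5, -0.3, 0.1]
grip_width: 0.0563
gripper_force: 0.0
```

Run:
```python
from h import *
c=snap('wrist','w6.png'); W=cloud(c); s=robot.observe(); print(s['tcp_pos'],s['tcp_rot'])
p=W.reshape(-1,3); p=p[~np.isnan(p).any(1)]
def rect(x0,x1,y0,y1,z0,z1):
    q=p[(p[:,0]>x0)&(p[:,0]<x1)&(p[:,1]>y0)&(p[:,1]<y1)&(p[:,2]>z0)&(p[:,2]<z1)].astype(np.float32)
    return cv2.minAreaRect(np.ascontiguousarray(q[:,:2])),len(q),np.median(q[:,2]) 
print('lug',rect(.48,.525,.075,.13,.03,.045)); print('port',rect(.54,.65,.05,.15,.018,.027)); print('screw',rect(.55,.63,.05,.15,.0285,.04))
print('plate',rect(.51,.55,.07,.13,.007,.016))
W=cloud(snap('scene')); print('ring',circ(W,.568,.404,.03,.024,.04)); print('lug',circ(W,.502,.102,.03,.026,.05))
```

```text
[0.50174203 0.10059786 0.35772738] [-1.79897979e+02 -1.79117299e-02  9.00334656e+01]
lug (((0.5013010501861572, 0.09975024312734604), (0.024077650159597397, 0.010581383481621742), 87.81719970703125), 456, np.float32(0.0374349))
port (((0.5799175500869751, 0.09643983840942383), (0.06241251900792122, 0.05454972758889198), 87.89183807373047), 4974, np.float32(0.020671867))
screw (((0.5997456312179565, 0.10147793591022491), (0.08853597939014435, 0.060349468141794205), 89.9848403930664), 578, np.float32(0.03193327))
plate (((0.5301968455314636, 0.10004245489835739), (0.03953254967927933, 0.059849973767995834), 0.011035453528165817), 2531, np.float32(0.011490124))
ring (array([0.5705, 0.4044]), 39.8, 211, np.float32(0.0284))
lug (array([0.5029, 0.1016]), 26.0, 79, np.float32(0.0356))
```

View pics/w6.png

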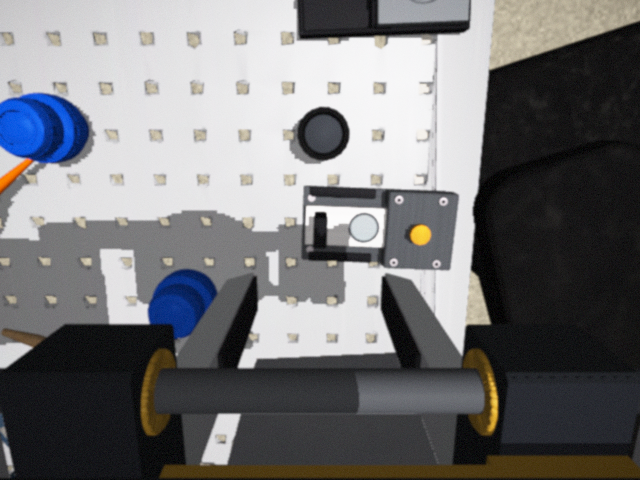

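Slider yaw is about −2.2°, and the lug is at (0.501, 0.100), image (320,229), clear of the port at (420,230).

{"api": "send_rows", "payload": {
  "commands": [
    {"travel": [-0.0008, -0.0005, 0], "turn": 2.2},
    {"travel": [0, 0, 0.03], "turn": 0},
    {"travel": [0, 0, 0.03], "turn": 0},
    {"travel": [0, 0, 0.03], "turn": 0},
    {"travel": [0, 0, 0.02], "turn": 0},
    {"travel": [0, 0, 0.015], "turn": 0},
    {"travel": [0, 0, 0.008], "turn": 0},
    {"travel": [0, 0, 0], "turn": 0},
    {"travel": [0, 0, 0], "turn": 0},
    {"travel": [0, 0, 0], "turn": 0},
    {"travel": [0, 0, 0], "turn": 0}
  ],
  "fingers": 0.6
}}

```text
clock: 26.58
tcp_pos: [0.502, 0.0994, 0.2271]
tcp_rot: [179.9, -0.0, 87.8]
force: [0.2, -0.5, 0.7]
grip_width: 0.0378
gripper_force: 0.0
```

{"api": "send_rows", "payload": {
  "commands": [
    {"travel": [0, 0, 0.008], "turn": 0},
    {"travel": [0, 0, 0.0035], "turn": 0},
    {"travel": [0, 0, 0], "turn": 0},
    {"travel": [0, 0, 0], "turn": 0},
    {"travel": [0, 0, 0], "turn": 0}
  ]
}}

```text
clock: 27.0
tcp_pos: [0.5013, 0.0991, 0.2142]
tcp_rot: [-180.0, -0.0, 87.8]
force: [1.2, -0.2, -0.0]
grip_width: 0.0376
gripper_force: 0.0
```

{"api": "send_rows", "payload": {
  "commands": [
    {"travel": [0, 0, 0], "turn": 0},
    {"travel": [0, 0, 0], "turn": 0},
    {"travel": [0, 0, 0], "turn": 0},
    {"travel": [0, 0, 0], "turn": 0},
    {"travel": [0, 0, 0], "turn": 0},
    {"travel": [0, 0, 0], "turn": 0},
    {"travel": [0, 0, 0], "turn": 0},
    {"travel": [0, 0, 0], "turn": 0}
  ],
  "fingers": 1,
  "squeeze": 30
}}

```text
clock: 27.67
tcp_pos: [0.5014, 0.0992, 0.2143]
tcp_rot: [180.0, 0.0, 87.8]
force: [-0.7, -0.1, 0.3]
grip_width: 0.0095
gripper_force: 30.0
```

{"api": "send_rows", "payload": {
  "commands": [
    {"travel": [0, 0, -0.001], "turn": 0},
    {"travel": [0, -0.004, 0], "turn": 0},
    {"travel": [0, -0.006, 0], "turn": 0},
    {"travel": [0, -0.006, 0], "turn": 0},
    {"travel": [0, 0, 0], "turn": 0},
    {"travel": [0, 0, 0], "turn": 0}
  ]
}}

```text
clock: 28.17
tcp_pos: [0.4847, 0.0999, 0.2151]
tcp_rot: [-180.0, -0.0, 87.8]
force: [0.2, -0.3, -0.3]
grip_width: 0.0101
gripper_force: 30.0
```

Run:
```python
from h import *
s=robot.observe();print(s['tcp_pos'],s['force'],s['ft_torque'],s['grip_width'])
W=cloud(snap('scene'));p=W.reshape(-1,3);q=p[(abs(p[:,0]-.484)<.03)&(abs(p[:,1]-.1)<.02)&(p[:,2]>.004)&(p[:,2]<.03)];print(len(q),q[:,0].min() if len(q) else 0)
```

```text
[0.48474123 0.0998725  0.21509929] [ 0.24830392 -0.30273868 -0.32517838] [-1.66404501e-02 -2.11949841e-02  5.04239704e-05] 0.010092279046542894
287 0.47126921960754764
```

{"api": "send_rows", "payload": {
  "commands": [
    {"travel": [0, -0.008, 0], "turn": 0},
    {"travel": [0, -0.008, 0], "turn": 0},
    {"travel": [0, -0.008, 0], "turn": 0},
    {"travel": [0, -0.008, 0], "turn": 0},
    {"travel": [0, -0.008, 0], "turn": 0},
    {"travel": [0, -0.006, 0], "turn": 0},
    {"travel": [0, 0, 0], "turn": 0},
    {"travel": [0, 0, 0], "turn": 0}
  ]
}}

```text
clock: 28.88
tcp_pos: [0.4391, 0.1016, 0.2154]
tcp_rot: [180.0, -0.0, 87.8]
force: [0.7, -0.1, 0.4]
grip_width: 0.0097
gripper_force: 30.0
```

{"api": "send_rows", "payload": {
  "commands": [
    {"travel": [0, 0, -0.005], "turn": 0},
    {"travel": [0, 0, -0.015], "turn": 0},
    {"travel": [0, 0, -0.03], "turn": 0},
    {"travel": [0, 0, -0.03], "turn": 0},
    {"travel": [0, 0, -0.03], "turn": 0},
    {"travel": [0, 0, -0.02], "turn": 0},
    {"travel": [0, 0, 0], "turn": 0},
    {"travel": [0, 0, 0], "turn": 0},
    {"travel": [0, 0, 0], "turn": 0}
  ]
}}

```text
clock: 29.63
tcp_pos: [0.439, 0.1015, 0.344]
tcp_rot: [-179.9, 0.0, 87.8]
force: [0.5, 0.0, -0.9]
grip_width: 0.0094
gripper_force: 30.0
```

Run:
```python
from h import *
s=robot.observe();print(s['tcp_pos'],s['tcp_rot'],s['force'],s['grip_width'],s['joint_pos'].round(1)); snap('side','d7.png')
```

```text
[0.43904636 0.10152741 0.3440394 ] [-1.79887479e+02  4.36041071e-03  8.77926032e+01] [ 0.48505482  0.04994134 -0.93075045] 0.00938861934856542 [ -1.4 -10.  120.6  -0.   69.5   0.8]
```

View pics/d7.png

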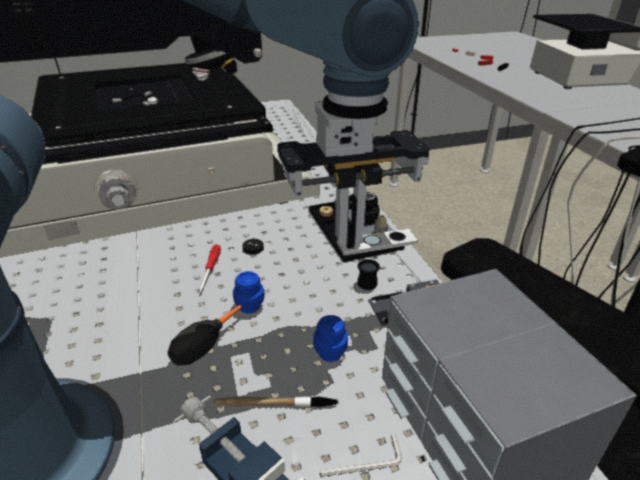

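The slider is drawn out and held level, with its rear away from the robot. Now I carry it over the compartment and turn it.

{"api": "send_rows", "payload": {
  "commands": [
    {"travel": [0.0332, 0.0137, 0], "turn": 0},
    {"travel": [0.0332, 0.0137, 0], "turn": 0},
    {"travel": [0.0332, 0.0137, 0], "turn": 0},
    {"travel": [0.0332, 0.0137, 0], "turn": 0},
    {"travel": [0.0332, 0.0137, 0], "turn": 0},
    {"travel": [0, 0, 0], "turn": -4.3},
    {"travel": [0, 0, 0], "turn": -6},
    {"travel": [0, 0, 0], "turn": -6},
    {"travel": [0, 0, 0], "turn": -6},
    {"travel": [0, 0, 0], "turn": -6},
    {"travel": [0, 0, 0], "turn": -6},
    {"travel": [0, 0, 0], "turn": -6}
  ]
}}

```text
clock: 30.68
tcp_pos: [0.5138, 0.2647, 0.3427]
tcp_rot: [-179.8, -0.1, 128.4]
force: [0.3, 0.3, -0.3]
grip_width: 0.0102
gripper_force: 30.0
```

{"api": "send_rows", "payload": {
  "commands": [
    {"travel": [0, 0, 0], "turn": -6},
    {"travel": [0, 0, 0], "turn": -6},
    {"travel": [0, 0, 0], "turn": -6},
    {"travel": [0, 0, 0], "turn": -6},
    {"travel": [0, 0, 0], "turn": -6},
    {"travel": [0, 0, 0], "turn": -6},
    {"travel": [0, 0, 0], "turn": -6},
    {"travel": [0, 0, 0], "turn": -6},
    {"travel": [0, 0, 0], "turn": -6},
    {"travel": [0, 0, 0], "turn": 0},
    {"travel": [0, 0, 0], "turn": 0},
    {"travel": [0, 0, 0], "turn": 0}
  ]
}}

```text
clock: 31.68
tcp_pos: [0.514, 0.2647, 0.3441]
tcp_rot: [-180.0, -0.1, -178.0]
force: [-0.4, -0.9, -1.1]
grip_width: 0.0095
gripper_force: 30.0
```

Run:
```python
from h import *
s=robot.observe();print(s['tcp_pos'],s['tcp_rot'],s['force'],s['grip_width'],s['joint_pos'].round(1)); c=snap('wrist','w8.png')
```

```text
[0.51404515 0.26471522 0.34405569] [-1.79969400e+02 -1.12990194e-01 -1.78033632e+02] [-0.39293297 -0.93980347 -1.06602956] 0.009540744958039606 [ 16.    8.1 102.7  -0.   69.3 -75.9]
```

View pics/w8.png

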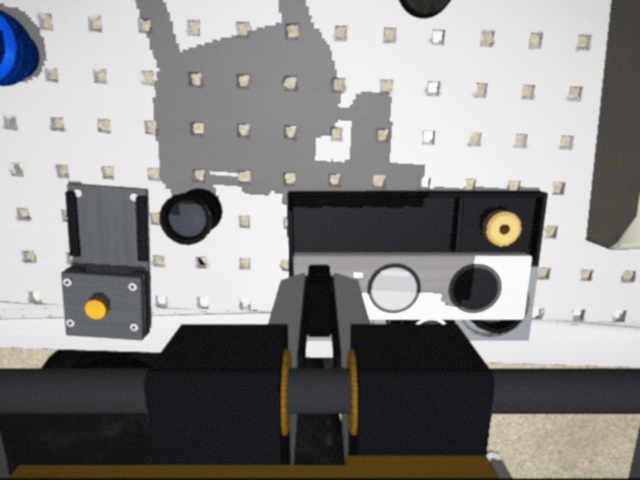

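Run:
```python
from h import *
c=snap('wrist'); T=c['cam_to_world']; W=cloud(c)
def ray(u,v,z):
    r=T[:3,:3]@np.array([(u-c['cx'])/c['fx'],(v-c['cy'])/c['fy'],1]); return (T[:3,3]+r*(z-T[2,3])/r[2])[:2].round(4)
print('corners',ray(289,192,.012),ray(545,192,.012),'div',ray(456,222,.012))
p=W.reshape(-1,3); q=p[(p[:,2]>.125)&(p[:,2]<.15)&(p[:,1]>.285)&(p[:,1]<.4)&(p[:,0]<.56)&(p[:,0]>.46)].astype(np.float32)
print(len(q),cv2.minAreaRect(np.ascontiguousarray(q[:,:2])),np.percentile(q[:,2],[5,50,95]))
a=q[q[:,1]<.31][:,2]; b=q[q[:,1]>.35][:,2]; print('tilt',np.median(a),np.median(b), 'yrange',q[:,1].max(),'x',q[:,0].min(),q[:,0].max())
```

```text
corners [0.4863 0.2411] [0.4797 0.434 ] div [0.505  0.3696]
10866 ((0.5108404159545898, 0.3239384591579437), (0.03228410705924034, 0.07785280048847198), 2.00508451461792) [0.1403161  0.14192057 0.14301166]
tilt 0.14201744 0.14169246 yrange 0.362846 x 0.49358934 0.52777827
```

Corners and slider agree with the calculation, and the plate is level. Lowering now.

{"api": "send_rows", "payload": {
  "commands": [
    {"travel": [0, 0, 0.03], "turn": 0},
    {"travel": [0, 0, 0.03], "turn": 0},
    {"travel": [0, 0, 0.03], "turn": 0},
    {"travel": [0, 0, 0.02], "turn": 0},
    {"travel": [0, 0, 0.01], "turn": 0},
    {"travel": [0, 0, 0.005], "turn": 0},
    {"travel": [0, 0, 0], "turn": 0},
    {"travel": [0, 0, 0], "turn": 0},
    {"travel": [0, 0, 0], "turn": 0},
    {"travel": [0, 0, 0], "turn": 0}
  ]
}}

```text
clock: 32.62
tcp_pos: [0.5149, 0.265, 0.2219]
tcp_rot: [180.0, 0.2, -177.9]
force: [-0.4, -0.4, -0.3]
grip_width: 0.0096
gripper_force: 30.0
```

{"api": "send_rows", "payload": {
  "commands": [
    {"travel": [0, 0, 0.002], "turn": 0},
    {"travel": [0, 0, 0.0015], "turn": 0},
    {"travel": [0, 0, 0], "turn": 0},
    {"travel": [0, 0, 0], "turn": 0},
    {"travel": [0, 0, 0], "turn": 0}
  ]
}}

```text
clock: 33.03
tcp_pos: [0.5142, 0.2648, 0.2168]
tcp_rot: [-180.0, -0.0, -177.9]
force: [-0.2, -0.0, -1.7]
grip_width: 0.01
gripper_force: 30.0
```

{"api": "send_rows", "payload": {
  "commands": [
    {"travel": [0, 0, 0.0015], "turn": 0},
    {"travel": [0, 0, 0.001], "turn": 0},
    {"travel": [0, 0, 0], "turn": 0},
    {"travel": [0, 0, 0], "turn": 0}
  ]
}}

```text
clock: 33.37
tcp_pos: [0.5142, 0.2648, 0.2141]
tcp_rot: [-180.0, -0.0, -177.9]
force: [0.6, -0.2, 0.1]
grip_width: 0.0099
gripper_force: 30.0
```

{"api": "send_rows", "payload": {
  "commands": [
    {"travel": [0, 0, 0.0008], "turn": 0},
    {"travel": [0, 0, 0], "turn": 0},
    {"travel": [0, 0, 0], "turn": 0}
  ]
}}

```text
clock: 33.62
tcp_pos: [0.5142, 0.2648, 0.2135]
tcp_rot: [180.0, 0.0, -177.9]
force: [1.2, 0.7, -1.3]
grip_width: 0.0099
gripper_force: 30.0
```

{"api": "send_rows", "payload": {
  "commands": [
    {"travel": [0, 0, 0.0006], "turn": 0},
    {"travel": [0, 0, 0], "turn": 0},
    {"travel": [0, 0, 0], "turn": 0}
  ]
}}

```text
clock: 33.87
tcp_pos: [0.5144, 0.2649, 0.2134]
tcp_rot: [-180.0, 0.0, -177.9]
force: [-2.2, -1.8, 4.3]
grip_width: 0.0099
gripper_force: 30.0
```

Contact made. Release, lift, and check.

{"api": "send_rows", "payload": {
  "commands": [
    {"travel": [0, 0, 0], "turn": 0},
    {"travel": [0, 0, 0], "turn": 0},
    {"travel": [0, 0, 0], "turn": 0},
    {"travel": [0, 0, 0], "turn": 0},
    {"travel": [0, 0, -0.005], "turn": 0},
    {"travel": [0, 0, -0.015], "turn": 0},
    {"travel": [0, 0, -0.03], "turn": 0},
    {"travel": [0, 0, -0.03], "turn": 0},
    {"travel": [0, 0, -0.03], "turn": 0},
    {"travel": [0, 0, -0.03], "turn": 0}
  ],
  "fingers": 0.82
}}

```text
clock: 34.7
tcp_pos: [0.514, 0.2647, 0.3546]
tcp_rot: [180.0, 0.0, -177.9]
force: [-0.4, 0.6, -0.1]
grip_width: 0.0171
gripper_force: 0.0
```

{"api": "send_rows", "payload": {
  "commands": [
    {"travel": [0, -0.03, -0.03], "turn": 0},
    {"travel": [0, -0.03, 0], "turn": 0},
    {"travel": [0, -0.03, 0], "turn": 0},
    {"travel": [0, -0.03, 0], "turn": 0},
    {"travel": [0, -0.03, 0], "turn": 0},
    {"travel": [0, 0, 0], "turn": 0},
    {"travel": [0, 0, 0], "turn": 0}
  ]
}}

```text
clock: 35.28
tcp_pos: [0.5197, 0.1144, 0.3827]
tcp_rot: [180.0, 0.0, -178.1]
force: [1.0, 0.4, 0.1]
grip_width: 0.0168
gripper_force: 0.0
```

Run:
```python
from h import *
s=robot.observe(); print(s['tcp_pos'],s['force'],s['grip_width'])
c=snap('scene'); W=cloud(c); cv2.imwrite('pics/s9.png',cv2.resize(c['img'][190:410,200:440],None,fx=2.5,fy=2.5))
print('eye',circ(W,.571,.341,.03,.06,.08)); print('obj',circ(W,.5727,.278,.02,.05,.07)); print('ring',circ(W,.568,.404,.03,.024,.04))
print('lug',circ(W,.514,.265,.02,.025,.05)); p=W.reshape(-1,3)
for y in(.29,.325,.355):
    m=(abs(p[:,0]-.512)<.006)&(abs(p[:,1]-y)<.004); print('plate z',y,np.median(p[m,2]))
print('loupe',circ(W,.502,.168,.03,.03,.05),'cap',circ(W,.343,.333,.03,.006,.02))
```

```text
[0.51974499 0.11439741 0.38269563] [0.99918052 0.37608525 0.08993343] 0.016765869656211574
eye (array([0.5731, 0.3414]), 40.7, 473, np.float32(0.0683))
obj (array([0.5749, 0.2801]), 20.0, 105, np.float32(0.0567))
ring (array([0.5702, 0.4048]), 39.9, 203, np.float32(0.0285))
lug (array([0.5158, 0.2668]), 24.4, 115, np.float32(0.0336))
plate z 0.29 0.009874246747392568
plate z 0.325 0.009834582391093138
plate z 0.355 0.009659094198762874
loupe (array([0.5056, 0.1714]), 38.8, 301, np.float32(0.0366)) cap (array([0.3439, 0.3334]), 40.4, 351, np.float32(0.0098))
```

View pics/s9.png

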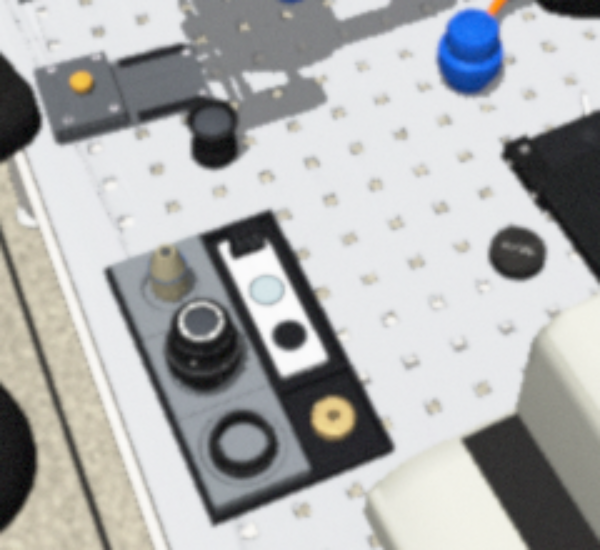

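All four parts are seated: objective (170,275), eyepiece (203,340), ring (242,445) and slider flat with its lug up (275,310). The loupe and cap have not moved.

```bash
python3 -c "
from plant import sign_off
print(sign_off())"
```

```text
the job is handed in; nothing more can be done
None
```

The job is handed in: the eyepiece, objective and adapter ring stand fully down in their recesses, the slider lies flat in its compartment with the lug up, and the loupe and dust cap were not touched (about 35 s of the 120 s used).

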